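# Unlatch the slide case and stand the slide rack in the drying tray

## Task

Lift the lever of the draw latch on the front of the transport case up past its centre until its hook springs off and drops free, then swing the lid up by its pull tab so that it stands open. Lift the slide rack out by its handle, keeping it upright, and stand it flat inside the metal drying tray, lengthwise to the tray, without letting it fall. Leave the case open, and the other things on the bench where they are.

Things in the scene. Friction and masses are not known exactly. Their poses are not given: they have to be found in the camera images.
- case_mid (a point): centre of the grey transport case, 160 mm deep (x), 190 mm wide (y), 116 mm high without its lid, fixed to the bench; this point is 58 mm above the bench. The case's x axis points from its front face (with the latch, looking about towards the robot) to the lid hinge, z up. Walls 6 mm thick; inside, the rack stands on a foam bed 36 mm above the bench
- latch_lever (a joint): draw latch lever, rad: 0 shut (hanging out from the front face and down at 45 degrees), growing as its free end is lifted outwards and up round the pivot, to a stop at 2.15 (nearly upright). A spring holds it shut up to its dead centre near 0.6; then it turns freely and stays where left. At about 1.3 to 1.5 the sprung hook leaves the keeper and swings out and down. Takes about 3 N at the grip
- lever_pivot (a point): pivot of the latch lever, whose axis runs along the case's y: 22 mm in front of the case's front face, 78 mm above the bench, 42 mm to the case's +y side
- lever_grip (a point): grip point of the latch lever, a flat steel U-shaped fork 30 mm wide (case y) over its two rails, 8 mm thick, joined by a cross piece at its free end 92 mm from the pivot. The point is midway between the rails, 72 mm from the pivot, about 27 mm above the bench while shut. Pinched by its outer side edges it turns easily between the fingers; the hook swings through the gap between the rails
- hook_tip (a point): inside of the steel hook (12 mm wide) of the latch; it lies about 4 mm above the keeper's centre while latched, and hangs more than 30 mm away from it when free
- keeper (a point): centre of the keeper, a steel bar of 8 mm diameter and 36 mm length (along the case's y) on the lid's front edge, which the hook grips
- case_lid (a joint): lid of the case, rad: 0 shut, growing as its front edge is swung up and back, to its stop at 1.75; held shut by the latch. The hinge is stiff, so the lid stays where it is left; opening takes about 5 N at the pull tab
- lid_hinge (a point): middle of the lid's hinge line, along the case's y on the top of its rear wall (80 mm behind the case's centre, 116 mm above the bench)
- pull_tab (a point): centre of the black pull tab that sticks out 40 mm from the lid's front edge, 36 mm wide (case y), 12 mm thick; the point is 22 mm out from the edge, 182 mm from the hinge line and 7 mm above it, 50 mm to the case's -y side, 123 mm above the bench while shut. It can be pinched by its two sides from above throughout the swing
- rack_mid (a point): centre of the steel slide rack with glass slides (0.35 kg), 84 mm (x) by 110 mm (y, its length) by 77 mm high, 38 mm above its underside. Its x, y axes are those of the rack, z up. The body with the slides is 38 mm high; the handle stands above it
- rack_handle (a point): middle of the rack's handle, a round bar of 10 mm diameter along the rack's y, 108 mm long, centre line 72 mm above the rack's underside (34 mm above the rack's centre), supported at its two ends; free space of 29 mm under it
- tray_in (a point): centre of the inner floor (4 mm above the bench) of the aluminium drying tray, fixed to the bench: inside 108 mm (x) by 140 mm (y, its length), rim 14 mm above the bench, axes along its sides
- reagent: bystander: brown bottle, 48 mm across, 110 mm high; origin under its centre
- petri: bystander: stack of clear dishes, 76 mm across, 50 mm high; origin under its centre
- beaker: bystander: glass beaker, 72 mm across, 95 mm high; origin under its centre
- wash_bottle: bystander: white bottle, 68 mm across, 170 mm high; origin under its centre
Not all that is in view belongs to the job. Of the things like the part that bears tray_in, leave any that is blue; of the rest the larger one is meant.

How it is judged:
On the way, in this order (a step that is already met when the one before it is completed fails the run):
1. the latch lever is lifted past centre and the hook has dropped free, with the lid still shut (value of joint latch_lever above 1.3 rad and distance between hook_tip and keeper above 0.03 m and value of joint case_lid below 0.15 rad), for 0.2 s.
2. the lid stands open (value of joint case_lid above 1.2 rad), for 0.2 s.
3. the rack is lifted clear of the case (height (world z) of rack_mid above 0.14 m), for 0.1 s.
At the end, for the whole second after the job is handed in: rack at rest, flat on the tray floor (tilt < 0.05 rad, centre < 42 mm above floor), within 20 mm across and 22 mm along of the tray centre, lengths aligned within 0.4 rad; lid over 1.1 rad open, lever over 1.0 rad, hook over 30 mm from the keeper (x of rack_mid in the frame of tray_in between -0.02 and 0.02 m and y of rack_mid in the frame of tray_in between -0.022 and 0.022 m and z of rack_mid in the frame of tray_in below 0.042 m and angle between the y axis of rack_mid and the y axis of tray_in, either way round below 0.4 rad and angle between rack_mid's own z axis and vertical below 0.05 rad and linear speed of rack below 0.02 m/s and value of joint case_lid above 1.1 rad and value of joint latch_lever above 1 rad and distance between hook_tip and keeper above 0.03 m); the robot touches nothing.
It fails at once if the rack is tipped over 35 degrees (angle between rack_mid's own z axis and vertical above 0.61 rad).
It fails at once if the rack is let fall (over 0.6 m/s while not held) (linear speed of rack above 0.6 m/s and contact force between the fingers and rack below 0.3 N).
It fails at once if a bystander is pushed over 40 mm (distance of any of reagent, petri, beaker, wash_bottle from where it was at the start of the episode above 0.04 m).
It fails at once if a bystander is tipped over (angle between any of reagent, petri, beaker, wash_bottle's own z axis and vertical above 0.5 rad).
It also fails if it takes over 67 s, if anything falls off the work surface, if the arm or the gripper's body presses on something with over 40 N, if the wrist force passes 120 N, or if a joint passes its speed limit or range.

## Robot

A 6-joint arm with a two-finger parallel gripper is mounted at the origin on the work surface. World frame = base frame: x ahead of the robot, y to its left, z up, the work surface at z = 0. Lengths are in m, angles in rad, forces in N, time in s.
With the tool pointing down it reaches from about 0.275 to 0.825 m from the base axis. Payload 4.9 kg.
Tool frame: the origin (TCP) lies midway between the tips of the shut fingers; the grasp point (between the pads) lies 19 mm behind it; z points along the fingers, y is the line along which they close (so a half turn about z gives the same grasp; the last joint's range is limited). The gripper opens to 85 mm and grips with 20 to 120 N. Pads are 22 mm wide; open, the fingers measure 114 mm over their backs; the gripper's body (76 mm by 85 mm) begins 54 mm behind the grasp point. The pads swing forward as they close: fully open they stand 13 mm farther back than shut.
Start: joints at [0.981, 0.326, -0.193, 1.052, 0, 1.437], TCP at [0.242, 0.494, 0.231] pointing down, gripper open.
Joint ranges: [-2.65, 2.65], [-0.97, 1.79], [-1.3, 1.35], [-1.93, 2.1], [-1.47, 1.37], [-3.14, 3.14]. Speed limits (rad/s): [2.57, 2.57, 3.14, 3.14, 3.14, 3.14].

## Interface

Orientations are given as [roll, pitch, yaw] about the fixed x, y, z axes, in that order (R = Rz(yaw) Ry(pitch) Rx(roll)).
In Python, from plant import robot gives the robot as it stands. Calls block until the motion is done:
- robot.movep(position, orientation): joint-space move of the TCP to a pose.
- robot.move_straight(position, orientation=None, rate=0.15): straight line of the TCP; orientation=None keeps the orientation; rate is the mean speed in m/s.
- robot.set_joints(angles): joint-space move.
- robot.ungrasp() and robot.close_gripper(squeeze=None): open the fingers fully, or close them until they stop; squeeze is the grip in N (None keeps the last).
- robot.dwell(seconds).
- robot.solve_ik(position, orientation): joint angles nearest the present ones, or None.
- robot.get_obs(): the state.
- robot.read_camera(name): name is "side" or "top"; returns a dict with "pixels" (480x640x3 uint8, red, green, blue), "fov_y" (degrees; the focal length in pixels is half the picture's height over the tangent of half this angle, whatever the lens; pixels are square), "cx", "cy" (the principal point, pixels), "k1" (the pictures are not rectified: a ray, as slopes to the right and down, at radius r is drawn at 1 + k1 r^2 times it, then the intrinsics apply), "pose" (4x4, takes a point from camera to world coordinates). Camera axes: x right, y down, z forward; pixel columns grow to the right and rows downward; lengths in m; the calibration is good to about 2 mm. A picture is of the moment at which its call begins. There is no depth.
A pose or a line that the arm cannot do raises robot.IKError and nothing moves.
- robot.close_job(): hands the job in; it is judged then, once.
The state is a dict: "time_s": time; "joint_positions": joint angles; "qd": joint speeds; "tau": joint torques, N m; "eef_pos": TCP position; "orientation": TCP orientation; "contact_force": force on the tool from outside, world axes, zero at the start; "moment": the same for the moment, N m; "grip_width": opening from 0.0 (shut) to 1.0 (fully open); "grasp_force": force on a finger pad.
Only numpy, scipy, OpenCV 4.12 (cv2) and the standard library are available. Lean on these libraries where they do the work, as an engineer would, in place of code of your own. Each camera call takes 0.05 s, during which the arm holds its last target. There are 200 camera calls.

## Working session

There is one attempt and no reset: what is moved stays moved. The work goes in short steps, each a Python script; the robot and the scene stay as the last script left them, time stands still between calls to the robot, and variables do not carry over. Pictures are saved under pics/ and viewed, at most 10 in all, crops included, and the job is handed in when it is done.

```bash
mkdir -p pics; ls
cat > h.py <<'E'
import numpy as np, cv2
from plant import robot
def snap(n):
    c=robot.read_camera(n); c["pixels"]=np.array(c["pixels"]); return c
def K(c):
    h,w=c["pixels"].shape[:2]; f=h/2/np.tan(np.radians(c["fov_y"])/2)
    return np.array([[f,0,c["cx"]],[0,f,c["cy"]],[0,0,1]]),np.array([c["k1"],0,0,0,0.])
def ray(c,uv):
    k,d=K(c); p=cv2.undistortPoints(np.float64(uv).reshape(-1,1,2),k,d).reshape(-1,2)
    T=np.array(c["pose"]); return T[:3,3],np.c_[p,np.ones(len(p))]@T[:3,:3].T
def plane(c,uv,z):
    o,r=ray(c,uv); return o+r*((z-o[2])/r[:,2])[:,None]
def proj(c,P):
    k,d=K(c); T=np.linalg.inv(np.array(c["pose"]))
    return cv2.projectPoints(np.float64(P).reshape(-1,1,3),cv2.Rodrigues(T[:3,:3])[0],T[:3,3],k,d)[0].reshape(-1,2)
def save(c,name,crop=None,s=1):
    im=c["pixels"][:,:,::-1]
    if crop: x0,y0,x1,y1=crop; im=im[y0:y1,x0:x1]
    cv2.imwrite("pics/"+name,cv2.resize(im,None,fx=s,fy=s,interpolation=cv2.INTER_CUBIC))
E
python3 - <<'E'
from h import *
for n in("top","side"):
    c=snap(n); save(c,n+"0.png"); np.save(n+"0.npy",c,allow_pickle=True); print(n,np.round(c["pose"],3).tolist(),c["fov_y"],c["k1"],c["cx"],c["cy"])
print(robot.get_obs())
E
```

```text
pics
top [[0.007, -0.994, 0.108, 0.323], [-1.0, -0.007, 0.002, 0.052], [-0.001, -0.108, -0.994, 1.577], [0.0, 0.0, 0.0, 1.0]] 50.93940585427259 -0.12668515966625668 311.9204537216034 237.65748792045088
side [[0.976, -0.162, 0.149, 0.32], [-0.22, -0.719, 0.66, -0.743], [0.001, -0.676, -0.737, 0.983], [0.0, 0.0, 0.0, 1.0]] 48.90761662447678 -0.13882521335305614 316.25420675600253 241.814414681568
{'time_s': 0.1, 'joint_positions': array([ 9.80815738e-01,  3.26861154e-01, -1.93437652e-01,  1.05200578e+00,
        3.05702290e-05,  1.43661850e+00]), 'qd': array([-0.00026319, -0.00043794,  0.00375306, -0.00163346, -0.00028845,
        0.00068638]), 'tau': array([ 6.12612075e-04, -4.44240761e+01,  2.63038319e+01,  7.85580429e-03,
       -1.27449744e-04,  1.55060945e-05]), 'eef_pos': array([0.24179283, 0.49344821, 0.23060238]), 'orientation': array([-3.14010204e+00, -2.32063360e-04,  2.68578970e+00]), 'contact_force': array([ 0.21228831,  0.03534493, -0.50808248]), 'moment': array([ 0.04931632, -0.015144  ,  0.03144392]), 'grasp_force': 0.0, 'grip_width': 1.0022984653130629}
```

View pics/top0.png

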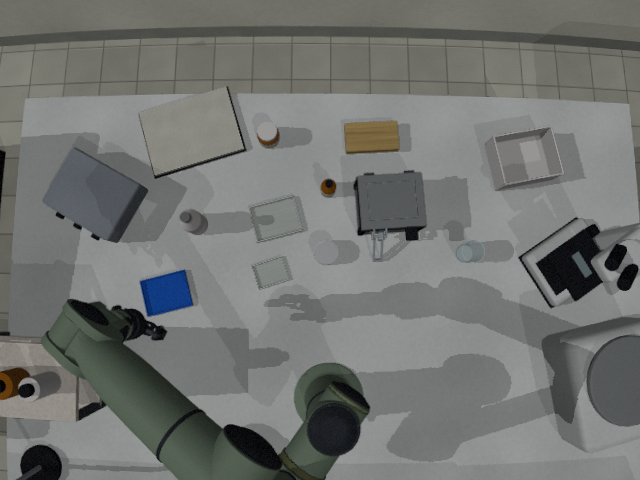

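View pics/side0.png

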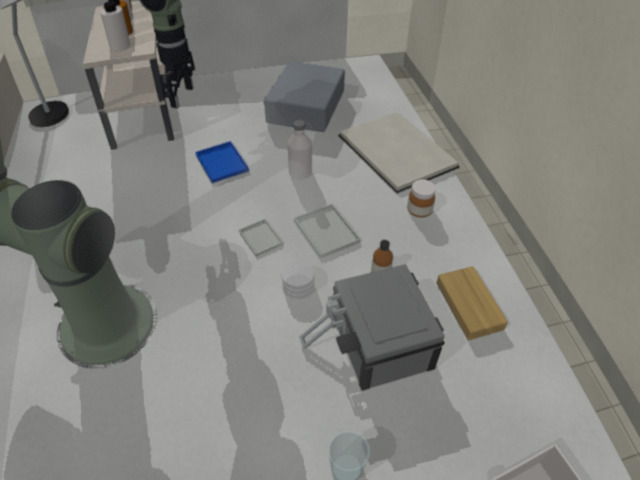

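Top view: the case is at (391,203) with its lever at (378,245) and tab at (412,234). There are three trays: blue (166,292), a small metal one (272,271) and a large metal one (277,218). The large metal one fits, since it is not blue and is the larger of the other two. The box at (525,158) is a deep bin, not a tray. I'll confirm in a crop.

Run:
```python
from h import *
c=np.load("top0.npy",allow_pickle=True).item(); save(c,"topc.png",(240,160,440,300),4)
c=np.load("side0.npy",allow_pickle=True).item(); save(c,"sidec.png",(290,200,450,390),3.1)
```

```text
(no output)
```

View pics/topc.png

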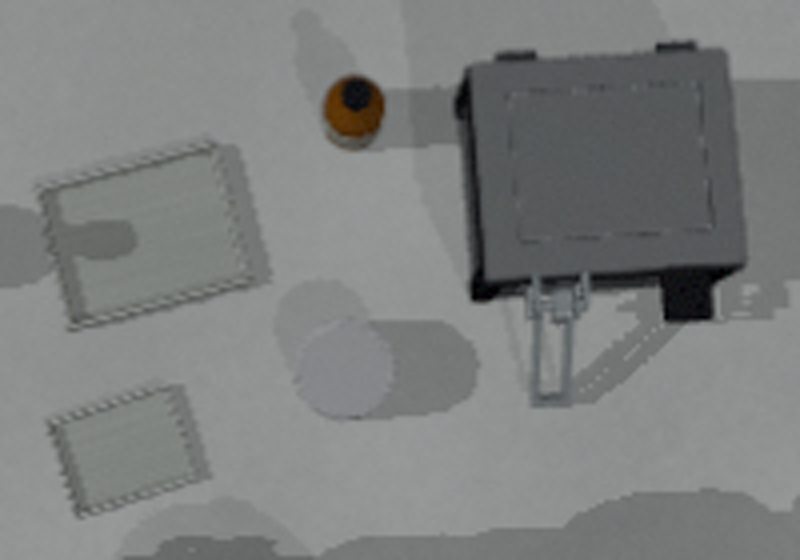

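View pics/sidec.png

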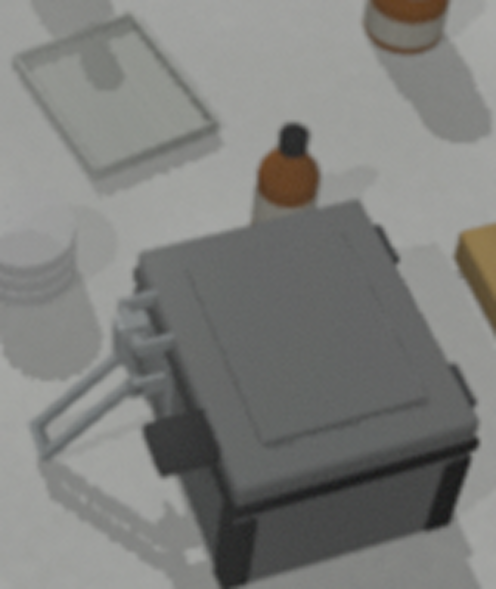

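The crop confirms the large rimmed metal tray at full-image (277,218). The latch is on the case's +y side, and the tab is at (412,234). Next I triangulate the corners in both views.

Run:
```python
from h import *
t=np.load("top0.npy",allow_pickle=True).item(); s=np.load("side0.npy",allow_pickle=True).item()
P={'lidFL':((483,278),(140,258)),'lidFR':((745,265),(237,500)),'lidRR':((725,48),(474,425)),'lidRL':((470,68),(358,204)),
'leverendmid':((550,403),(38,440)),'tabFL':((665,318),(148,425)),'tabFR':((712,320),(163,472)),
'trTL':((38,185),(130,15)),'trTR':((212,140),(217,128)),'trBL':((72,330),(15,62)),'trBR':((246,285),(97,178))}
for k,(a,b) in P.items():
    a=np.array(a)/4+[240,160]; b=np.array(b)/3.1+[290,200]
    o1,r1=ray(t,[a]); o2,r2=ray(s,[b]); A=np.c_[r1[0],-r2[0]]; x=np.linalg.lstsq(A,o2-o1,rcond=None)[0]
    p,q=o1+r1[0]*x[0],o2+r2[0]*x[1]
    print(k,np.round((p+q)/2,4),round(np.linalg.norm(p-q),4), np.round(plane(t,[a],.014)[0],3) if k[:2]=='tr' else '')
for k,uv in dict(reagent=(328,183),petri=(326,250),beaker=(469,250),wash=(193,212)).items(): print(k,np.round(plane(t,[uv],.05)[0],3))
```

```text
lidFL [ 0.5071 -0.0889  0.1161] 0.0027 
lidFR [ 0.5182 -0.2821  0.1185] 0.0035 
lidRR [ 0.6771 -0.2688  0.1246] 0.0015 
lidRL [ 0.6636 -0.08    0.1207] 0.0042 
leverendmid [ 0.4223 -0.1506  0.0136] 0.0027 
tabFL [ 0.4784 -0.2214  0.1224] 0.0037 
tabFR [ 0.478 -0.256  0.123] 0.0055 
trTL [0.5896 0.2522 0.0088] 0.0027 [0.59  0.251 0.014]
trTR [0.6287 0.1154 0.    ] 0.0015 [0.627 0.115 0.014]
trBL [0.4788 0.2235 0.0028] 0.0044 [0.476 0.222 0.014]
trBR [ 0.5172  0.0869 -0.0031] 0.0067 [0.512 0.087 0.014]
reagent [0.658 0.006 0.05 ]
petri [0.45  0.011 0.05 ]
beaker [ 0.453 -0.43   0.05 ]
wash [0.565 0.422 0.05 ]
```

```bash
cat >> h.py <<'E'
C=np.array([.5925,-.1805]); Y=.066
def cw(x,y,z): # case frame (x,y from centre, z above bench) -> world
    c,s=np.cos(Y),np.sin(Y); return np.array([C[0]+c*x-s*y,C[1]+s*x+c*y,z])
def down(yaw): return [np.pi,0,yaw]
def lev(th,dz=-.019,r=.072):
    a=th-np.pi/4; return cw(-.102-r*np.cos(a),.042,.078+r*np.sin(a)+dz)
def tab(ph,dz=-.014):
    return cw(.08-.182*np.cos(ph)+.007*np.sin(ph),-.05,.116+.182*np.sin(ph)+.007*np.cos(ph)+dz)
def st():
    o=robot.get_obs(); return round(o["time_s"],2),np.round(o["eef_pos"],4),np.round(o["contact_force"],1),round(o["grip_width"],3),round(o["grasp_force"],1)
E
python3 - <<'E'
from h import *
for y in(Y,Y+np.pi,Y-np.pi):
    for p in (lev(0),lev(1.75),tab(0),tab(1.65)):
        q=robot.solve_ik(p,down(y)); print(round(y,2),None if q is None else np.round(q,2))
E
```

```text
0.07 [-0.49  0.46 -0.69  0.43  0.    2.59]
0.07 [-0.48  0.3  -0.56  0.72  0.    2.6 ]
0.07 [-0.58  0.43 -0.37  0.77  0.    2.49]
0.07 [-0.41  0.68  0.52  1.4   0.    2.66]
3.21 [-0.49  0.46 -0.69  0.43  0.   -0.55]
3.21 [-0.48  0.3  -0.56  0.72  0.   -0.54]
3.21 [-0.58  0.43 -0.37  0.77  0.   -0.65]
3.21 [-0.41  0.68  0.52  1.4   0.   -0.48]
-3.08 [-0.49  0.46 -0.69  0.43  0.   -0.55]
-3.08 [-0.48  0.3  -0.56  0.72  0.   -0.54]
-3.08 [-0.58  0.43 -0.37  0.77  0.   -0.65]
-3.08 [-0.41  0.68  0.52  1.4   0.   -0.48]
```

Run:
```python
from h import *
o=down(Y+np.pi)
p=lev(0); robot.movep([p[0],p[1],.2],o); print(st())
robot.move_straight(p,rate=.1); print(st())
robot.close_gripper(30); print(st())
for th in np.arange(.15,1.81,.15):
    robot.move_straight(lev(th),rate=.08)
print(th,st())
t=snap("top"); save(t,"t1.png",(330,150,450,290),4)
s=snap("side"); save(s,"s1.png",(290,200,450,390),3.1)
```

```text
(2.49, array([ 0.4374, -0.1482,  0.2   ]), array([-1.2, -0.1,  0.4]), 0.999, 0.0)
(4.56, array([ 0.4375, -0.1489,  0.0085]), array([1.1, 0.9, 0.5]), 1.0, 0.0)
(5.11, array([ 0.4372, -0.1488,  0.0082]), array([0.4, 0.7, 3. ]), 0.345, 32.2)
1.7999999999999998 (8.51, array([ 0.449 , -0.1478,  0.1194]), array([-2.1, -4.7,  3.4]), 0.344, 31.3)
```

View pics/s1.png

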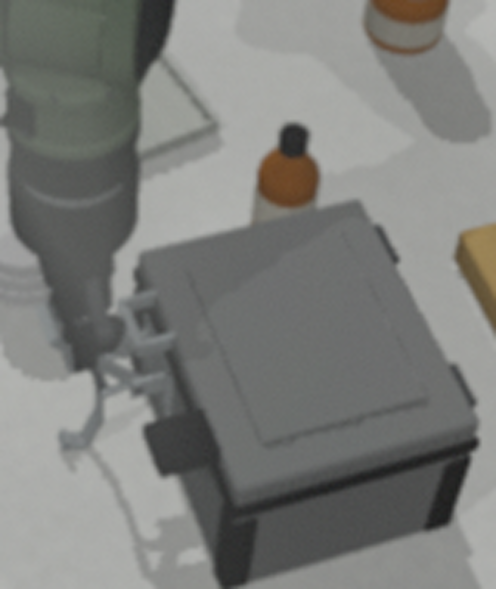

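The side view shows the lever held up and the hook swung out, hanging at crop (75,435), away from the keeper. I release it and open the lid.

Run:
```python
from h import *
o=down(Y+np.pi)
robot.ungrasp(); p=lev(1.8); robot.move_straight([p[0],p[1],.22],rate=.2)
p=tab(0); robot.move_straight([p[0],p[1],.22],rate=.2)
robot.move_straight(p,rate=.1); robot.close_gripper(60); print(st())
for ph in np.arange(.1,1.66,.1):
    robot.move_straight(tab(ph),rate=.1)
    if abs(ph%.4)<.05: print(round(ph,2),st())
print(st())
robot.ungrasp(); e=tab(1.6); robot.move_straight([e[0]-.0,e[1],.40],rate=.2)
robot.movep([.45,-.05,.35],o); print(st())
t=snap("top"); save(t,"t2.png",(330,130,450,280),4); np.save("t2.npy",t,allow_pickle=True)
s=snap("side"); np.save("s2.npy",s,allow_pickle=True); save(s,"s2.png",(290,170,490,390),2.7)
```

```text
(12.28, array([ 0.4941, -0.2369,  0.1096]), array([-1.4,  2.2,  5.2]), 0.406, 59.7)
0.4 (13.61, array([ 0.5115, -0.2356,  0.1785]), array([ 5.3,  1.6, -4.3]), 0.406, 61.4)
0.8 (14.94, array([ 0.5543, -0.2324,  0.2361]), array([ 5.6,  1.9, -7.8]), 0.406, 61.4)
1.2 (16.27, array([ 0.6163, -0.2279,  0.2729]), array([  2.5,   5. , -13.3]), 0.4, 61.1)
1.6 (17.61, array([ 0.689 , -0.2262,  0.2855]), array([-1. , -0.3,  0. ]), 0.198, 0.0)
(17.61, array([ 0.689 , -0.2262,  0.2855]), array([-1. , -0.3,  0. ]), 0.198, 0.0)
(20.16, array([ 0.4507, -0.0504,  0.35  ]), array([-0.2,  0.7, -0.2]), 0.997, 0.0)
```

View pics/t2.png

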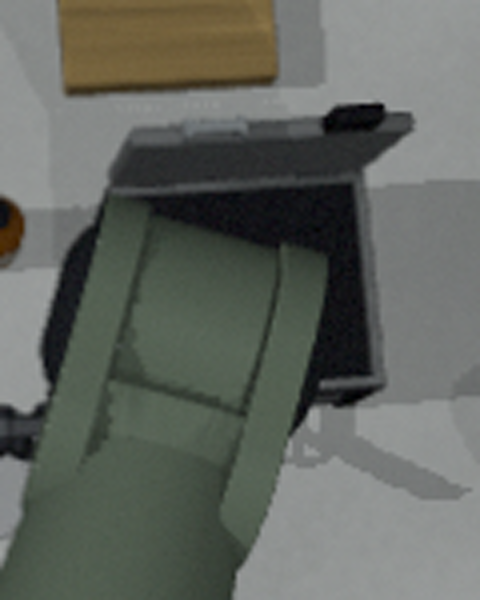

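View pics/s2.png

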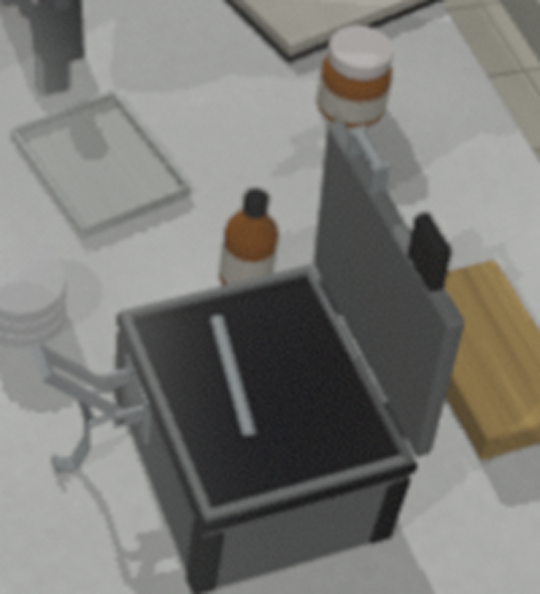

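The lid stands open with the tab at about (419,159) in the top view. The lever is up and the hook is hanging. In the side view the handle bar runs from crop (217,318) to (250,435). I move the arm aside and measure the handle in both views.

Run:
```python
from h import *
robot.movep([.40,.20,.35],down(Y+np.pi))
t=snap("top"); np.save("t3.npy",t,allow_pickle=True); s=snap("side"); np.save("s3.npy",s,allow_pickle=True)
save(t,"t3.png",(330,130,450,280),4)
tt=plane(t,[(419,159)],.297)[0]; print("tab",tt, "case x",(tt[:2]-C)@[np.cos(Y),np.sin(Y)])
e=np.array([(217,318),(250,435)])/2.7+[290,170]
def bar(c,poly,lab):
    g=cv2.cvtColor(c["pixels"],cv2.COLOR_RGB2GRAY); m=np.zeros_like(g); cv2.fillPoly(m,[np.int32(poly)],255)
    b=((g>75)&(m>0)).astype(np.uint8); n,l,S,_=cv2.connectedComponentsWithStats(b); i=1+S[1:,4].argmax()
    r=cv2.minAreaRect(np.argwhere(l==i)[:,::-1].astype(np.float32)); q=cv2.boxPoints(r)
    if np.linalg.norm(q[0]-q[1])>np.linalg.norm(q[1]-q[2]): q=np.roll(q,1,0)
    E=np.array([(q[0]+q[1])/2,(q[2]+q[3])/2]); P=plane(c,E,.110)
    d=P[0]-P[1]; print(lab,S[i],np.round(E,1).tolist(),np.round(P,4).tolist(),"mid",P.mean(0).round(4),"len",np.linalg.norm(d).round(4),"yaw",np.arctan2(-d[0],d[1]))
    return P
def inner(c,m=.064,ym=.08): return proj(c,[cw(a,b,.112) for a,b in((-m,-ym),(m,-ym),(m,ym),(-m,ym))])
bar(s,inner(s),"side"); bar(t,inner(t),"top")
```

```text
tab [ 0.67061846 -0.22586127  0.297     ] case x 0.0749567139724756
side [368 286  17  45 233] [[369.29998779296875, 286.20001220703125], [381.8999938964844, 330.29998779296875]] [[0.5775, -0.1078, 0.11], [0.5706, -0.2182, 0.11]] mid [ 0.5741 -0.163   0.11  ] len 0.1106 yaw -0.06180699767195068
top [368 205  36   5 102] [[367.8999938964844, 205.89999389648438], [403.0, 208.39999389648438]] [[0.5771, -0.111, 0.11], [0.5705, -0.2153, 0.11]] mid [ 0.5738 -0.1631  0.11  ] len 0.1045 yaw -0.06314507782605464
```

View pics/t3.png

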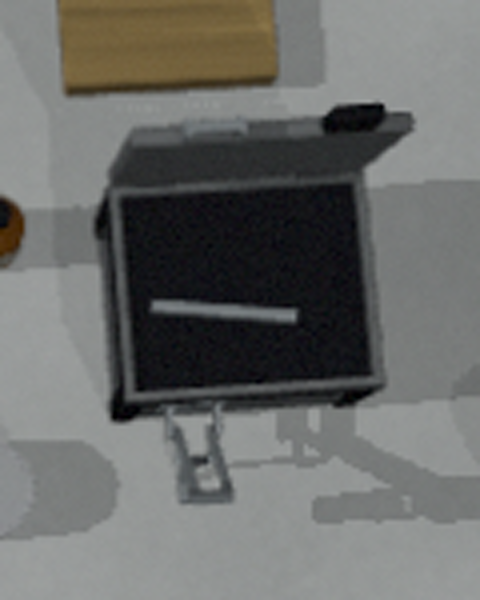

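Both views agree on the handle: mid (0.574,-0.163), yaw -0.063. The lid is at about 1.5 rad. The front wall is close to the open finger, so I bias the grasp 6 mm rearward and keep it shallow.

Run:
```python
from h import *
s=np.load("s2.npy",allow_pickle=True).item()
uv=np.array([(112,95),(188,187),(85,235),(12,132)])/2.7+[290,170]
P=plane(s,uv,.014); print(P.round(4),P.mean(0))
q0=robot.get_obs()["joint_positions"]; R=np.array([.574,-.163]); yr=-.0625; yt=.26
for k in(1,-1):
    for p,y in(([*R,.094],yr),([.551,.169,.063],yt)):
        print(k,np.round(robot.solve_ik(p,down(y+k*np.pi/2)),2))
k=-1
g=R+.006*np.array([np.cos(yr),np.sin(yr)])
robot.movep([*g,.24],down(yr+k*np.pi/2)); robot.move_straight([*g,.094],rate=.1); print(st())
robot.close_gripper(50); print(st())
robot.move_straight([*g,.13],rate=.06); robot.dwell(.2); print(st())
```

```text
[[0.5853 0.2458 0.014 ]
 [0.6245 0.11   0.014 ]
 [0.5179 0.0736 0.014 ]
 [0.479  0.2167 0.014 ]] [0.55168053 0.16154177 0.014     ]
1 [-0.4   0.53 -0.25  0.79  0.    1.23]
1 [ 0.17  0.54 -0.34  0.7   0.    1.48]
-1 [-0.4   0.53 -0.25  0.79  0.   -1.91]
-1 [ 0.17  0.54 -0.34  0.7   0.   -1.66]
(24.82, array([ 0.5805, -0.1636,  0.0947]), array([-0. ,  0.2, -0. ]), 1.003, 0.0)
(25.51, array([ 0.579 , -0.1633,  0.094 ]), array([-5.3,  0.7,  4.8]), 0.092, 48.8)
(26.46, array([ 0.5797, -0.1632,  0.1295]), array([ 0.2, -0.7, -4.2]), 0.093, 48.6)
```

Run:
```python
from h import *
p=robot.get_obs()["eef_pos"]; yt=.26; o=down(yt-np.pi/2)
robot.move_straight([p[0],p[1],.25],rate=.15)
robot.move_straight([.551,.165,.25],o,rate=.2)
robot.move_straight([.551,.165,.11],rate=.12); robot.dwell(.3); print(st())
t=snap("top");s=snap("side")
a=t["pixels"][150:290,220:360,::-1]; b=s["pixels"][160:300,260:400,::-1]
cv2.imwrite("pics/pre.png",cv2.resize(np.hstack([a,b]),None,fx=2.85,fy=2.85,interpolation=cv2.INTER_CUBIC))
```

```text
(30.82, array([0.5512, 0.165 , 0.1104]), array([-0.5, -0.4, -4. ]), 0.092, 48.6)
```

View pics/pre.png

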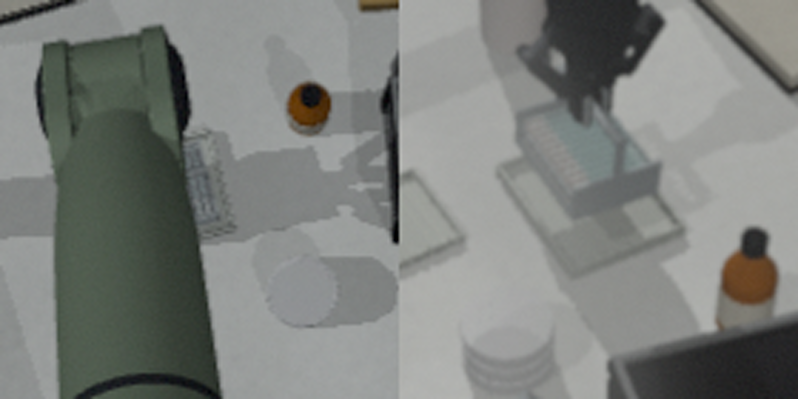

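The side view shows the rack upright and aligned over the tray. I lower it until contact and release.

Run:
```python
from h import *
robot.move_straight([.551,.165,.068],rate=.08)
z=.068
while z>.055:
    z-=.0015; robot.move_straight([.551,.165,z],rate=.02)
    if robot.get_obs()["contact_force"][2]>3: break
print(z,st())
robot.ungrasp(); robot.move_straight([.551,.165,.2],rate=.12); robot.movep([.40,-.05,.32],down(.26-np.pi/2)); print(st())
t=snap("top");s=snap("side"); np.save("t4.npy",t,allow_pickle=True)
a=t["pixels"][150:290,220:360,::-1]; b=s["pixels"][180:320,300:440,::-1]
cv2.imwrite("pics/post.png",cv2.resize(np.hstack([a,b]),None,fx=2.85,fy=2.85,interpolation=cv2.INTER_CUBIC))
```

```text
0.0605 (32.85, array([0.5502, 0.1648, 0.0614]), array([-5. , -1. ,  6.2]), 0.1, 49.6)
(36.01, array([ 0.4004, -0.0497,  0.3196]), array([-0. , -0.7,  0.2]), 1.003, 0.0)
```

View pics/post.png

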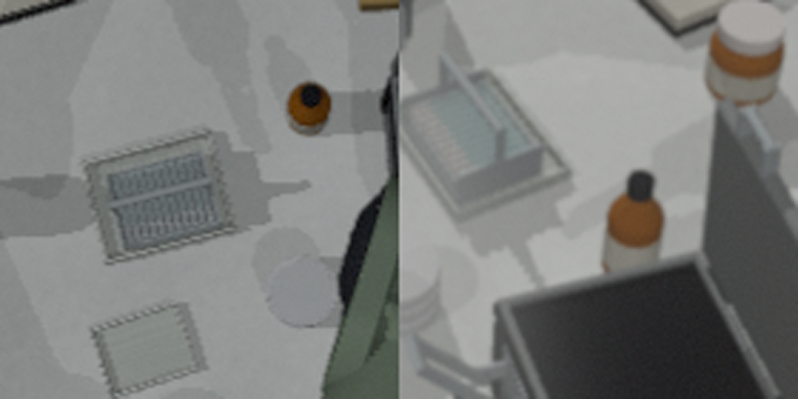

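The rack sits flat inside the tray, centred and aligned. The lid is still open, the lever is up, and the bystanders have not moved.

```bash
python3 -c "
from h import *
print(robot.close_job(), st())"
```

```text
the job is handed in; nothing more can be done
the job is handed in; nothing more can be done
```

I handed the job in at about 36 s: the hook is free, the lid stands open at about 1.5 rad, and the rack is flat and lengthwise in the large metal tray with the bystanders unmoved; the hand-in returned no verdict.

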